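Show the tacking order on a dry-fitted weldment

ROBOT

A 7-joint arm with a two-finger parallel gripper is mounted at the origin on the work surface. World frame = base frame: x ahead of the robot, y to its left, z up, the work surface at z = 0. Lengths are in m, angles in rad, forces in N, time in s.
With the tool pointing down it reaches from about 0.35 to 0.9 m from the base axis. Payload 7.2 kg.
Tool frame: the origin (TCP) lies between the finger pads, 19 mm behind the fingertips; this is the grasp point; z points along the fingers, y is the line along which they close (so a half turn about z gives the same grasp; the last joint's range is limited). The gripper opens to 88 mm and grips with 3 to 60 N. Pads are 20 mm wide; open, the fingers measure 115 mm over their backs; the gripper's body (75 mm by 178 mm) begins 61 mm behind the grasp point.
Start: joints at [-1.197, 0.411, -0.013, 1.596, 0.006, 1.134, -0.082], TCP at [0.267, 0.565, 0.241] pointing down, gripper open.
Joint ranges: [-2.95, 2.95], [-0.29, 1.99], [-1.47, 1.44], [0.14, 2.54], [-1.03, 4.17], [0.13, 1.85], [-2.86, 2.86]. Speed limits (rad/s): [2.39, 2.39, 3.01, 3.01, 3.14, 3.14, 3.14].

INTERFACE

Orientations are given as a unit quaternion [x, y, z, w].
In Python, from bench import * gives the robot as it stands.
- The arm moves only by the tool play_rows, never from a script. Its argument "plan" is a list of rows, each an object with "offset": the shift along the tool's x, y, z as a fraction of full scale, a list of three; "dr": the turn, a rotation vector about the tool's x, y, z as a fraction of full scale, a list of three; "claw": the opening, from 0 (shut) to 1 (fully open). In form: [{"offset": [x, y, z], "dr": [ax, ay, az], "claw": claw}, ...]. A call has 1 to 10 rows; each row shifts and turns the commanded pose from where the row before left it, along the tool's axes as they then stand; what a row does not reach is not made up. Full scale, the value 1, is 25 mm for a shift and 0.12 rad for a turn. A row lasts 1/12 s, in which the tool goes at most 41.7 mm and 7.16 degrees, less where a joint would pass 70% of its speed; a pose out of reach is approached as far as the arm can. A call with a number of a shift or a turn outside -1 to 1 is refused whole. A call with a gripper value outside its range is refused whole. The fingers move at their own pace and stop on an object; "grip_force" is the grip in N (left out, the last holds). Time passes only in rows, so rows that do not move let the fingers close. It gives the time, the measured TCP pose, the force, the opening and the grip force at its end, in the units of the state.
- sense(): the state, without advancing time (a new reading comes with each control period).
- read_camera(name): name is "scene" or "top" or "wrist"; returns a dict with "pixels" (480x640x3 uint8, blue, green, red), "mtx" (3x3 intrinsics, pixels), "D" ([k1, k2, p1, p2, k3] as OpenCV has them; the pictures are not rectified), "T" (4x4, takes a point from camera to world coordinates); the wrist camera has in their place "T_tool_cam" (4x4, takes a point from camera to tool coordinates, whose origin is the TCP and whose axes are the flange's). Camera axes: x right, y down, z forward; pixel columns grow to the right and rows downward; lengths in m; the calibration is good to about 2 mm. A picture is of the moment at which its call begins: read the wrist's pose just before it. There is no depth.
- hand_in(): hands the job in; it is judged then, once.
The state is a dict: "t": time; "qpos": joint angles; "dq": joint speeds; "joint_torque": joint torques, N m; "position": TCP position; "tool_rot": TCP orientation; "contact_force": force on the tool from outside, world axes, zero at the start; "wrist_torque": the same for the moment, N m; "grip_width": finger opening in m; "grip_force": force on a finger pad.
Only numpy, scipy, OpenCV 4.12 (cv2) and the standard library are available. Lean on these libraries where they do the work, as an engineer would, in place of code of your own. Each camera call takes 0.05 s, during which the arm holds its last target. There are 200 camera calls.

TASK

The pieces of a weldment stand loose on the steel base plate, and a camera is to record which two are tacked first: with the fingertips, point straight down at the middle of the pipe with the flange, about two centimetres above its top, and hold still for two seconds, then do the same over the taller of the two square tubes. Then press the button on the pendant box fully in to store the order, and let it come back out. Touch none of the pieces on the plate, point closely at none of the other three (pass well above them), and leave everything else where it lies.

Things in the scene. Friction and masses are not known exactly. Their poses are not given: they have to be found in the camera images.
- plate: flat bare steel base plate 250 x 350 x 10 mm (x, y, z), fixed on the table; origin under its centre; the five loose bare-steel pieces stand upright on it, in any order, one at each corner region and one in the middle, centres at least 100 mm apart
- flanged: pipe with a flange: steel pipe 60 mm outside, 50 mm inside, upright, with a round flange 96 mm wide and 12 mm thick round its foot; 80 mm high over all; loose; origin at the centre of its underside, z up
- flanged_top (a point): centre of its top end, 80 mm above its underside; z up; in the open mouth of the pipe
- tall_tube: taller square tube: steel, 50 x 50 mm, 100 mm high, 4 mm walls, open at the top, upright, loose; origin at the centre of its underside, z up
- tall_tube_top (a point): centre of its top end, 100 mm above its underside; z up; in the open mouth of the tube
- plain_pipe: plain steel pipe without flange, 60 mm outside, 80 mm high, upright, loose (bystander); origin at the centre of its underside
- plain_pipe_top (a point): centre of its top end, 80 mm above its underside; z up
- short_tube: shorter square tube: steel, 50 x 50 mm, 50 mm high, upright, loose (bystander); origin at the centre of its underside
- short_tube_top (a point): centre of its top end, 50 mm above its underside; z up
- round_bar: solid round steel bar end, 34 mm across, 60 mm high, upright, loose (bystander); origin at the centre of its underside
- round_bar_top (a point): centre of its top end, 60 mm above its underside; z up
- pendant: grey pendant box 110 x 75 x 45 mm (x, y, z), fixed on the table left of the plate; origin under its centre; one round push button, 32 mm across, on its top, pressed straight down
- store_top (a point): centre of the top face of the push button on the pendant box (it moves with the button); z up
- store (a joint): the push button: 0 released, 0.006 m fully in; sprung, comes back by itself, fully in takes about 5 N
- hammer: hammer lying on the table at the right (bystander, loose); origin at the middle of its underside, lying along its x
- wrench: wrench lying flat on the table at the left, beyond the pendant box (bystander, loose); origin at the middle of its underside
- spray_can: spray can 66 mm wide, 190 mm high, standing at the far left (bystander, loose); origin at the centre of its underside
- magnet: flat welding magnet 90 x 90 x 30 mm lying at the right (bystander, loose); origin at the centre of its underside
There are look-alikes about, which are no part of the job. Leave any red look-alike of the pendant alone. Leave any blue look-alike of the tall_tube alone.

How it is judged:
By the outcome, as a careful person would: the job done as asked, in the order asked, and still so for the second after the job is handed in, with the robot touching nothing.
It also fails if it takes over 48 s, if anything falls off the work surface, if the arm or the gripper's body presses on something with over 40 N, if the wrist force passes 120 N, or if a joint passes its speed limit or range.

## Working session

There is one attempt and no reset: what is moved stays moved. The work goes in short steps, Python scripts to look and compute and a tool call to move; the robot and the scene stay as the last step left them, time stands still between calls to the robot, and variables do not carry over. Pictures are saved under pics/ and viewed, at most 10 in all, crops included, and the job is handed in when it is done.

Besides the shell and the picture viewer there is one more tool, called after "Request:" in YAML: its name, and indented under it one key for each argument. play_rows: Moves the arm, as the interface text tells. Its arguments: {"type":"object","properties":{"plan":{"type":"array","items":{"type":"object","properties":{"offset":{"type":"array","items":{"type":"number"}},"dr":{"type":"array","items":{"type":"number"}},"claw":{"type":"number"}}}},"grip_force":{"type":"number"}},"required":["plan"]}

```bash
mkdir -p pics; cat > h.py <<'E'
from bench import *
import numpy as np, cv2
from scipy.spatial.transform import Rotation as R
def grab(n,f=None):
    s=sense(); c=read_camera(n)
    if 'T' not in c:
        M=np.eye(4); M[:3,:3]=R.from_quat(s['tool_rot']).as_matrix(); M[:3,3]=s['position']; c['T']=M@c['T_tool_cam']
    if f: cv2.imwrite('pics/'+f,c['pixels'])
    return c
def ray(c,uv):
    p=cv2.undistortPoints(np.array([[uv]],float),np.array(c['mtx']),np.array(c['D']))[0,0]
    T=np.array(c['T']); d=T[:3,:3]@[p[0],p[1],1]; return T[:3,3],d
def onz(c,uv,z):
    o,d=ray(c,uv); return o+d*(z-o[2])/d[2]
def tri(c1,a,c2,b):
    o1,d1=ray(c1,a);o2,d2=ray(c2,b)
    k=np.linalg.lstsq(np.c_[d1,-d2],o2-o1,rcond=None)[0]
    p,q=o1+k[0]*d1,o2+k[1]*d2; return (p+q)/2,np.linalg.norm(p-q)
E
python3 - <<'E'
from h import *
for n in ('scene','top'):
    c=grab(n,n+'0.png'); print(n,np.round(c['T'],3).tolist(),np.round(c['mtx'],0).tolist())
s=sense(); print(s['t'],s['position'],s['tool_rot'])
E
```

```text
scene [[-0.334, 0.768, -0.547, 1.154], [0.942, 0.27, -0.197, 0.242], [-0.004, -0.581, -0.814, 1.062], [0.0, 0.0, 0.0, 1.0]] [[469.0, 0.0, 326.0], [0.0, 469.0, 239.0], [0.0, 0.0, 1.0]]
top [[-0.029, -0.993, 0.113, 0.357], [-1.0, 0.028, -0.006, 0.012], [0.003, -0.113, -0.994, 1.393], [0.0, 0.0, 0.0, 1.0]] [[460.0, 0.0, 328.0], [0.0, 460.0, 237.0], [0.0, 0.0, 1.0]]
0.1 [0.2670772  0.56459029 0.24058104] [ 2.19079269e-01  9.75706787e-01 -7.27725794e-04 -9.97121339e-05]
```

View pics/scene0.png

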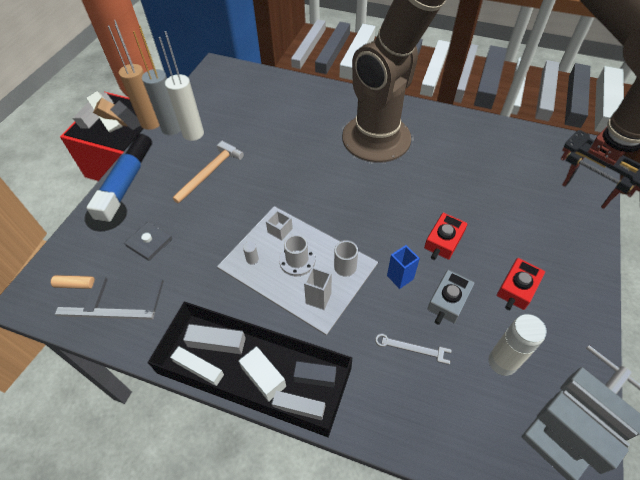

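View pics/top0.png

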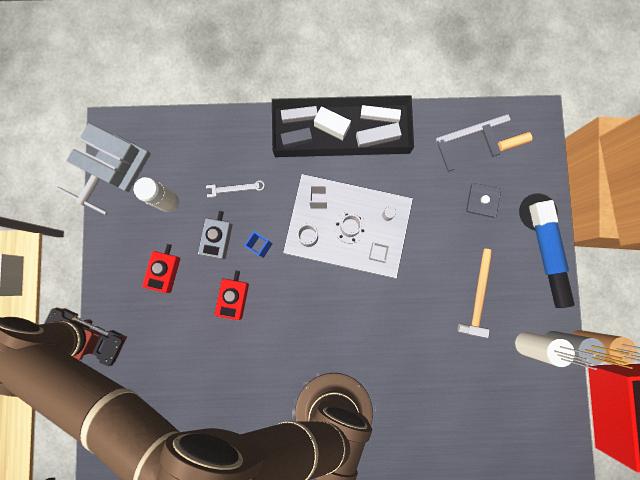

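Scene view: the flanged pipe is at (295,250) in the middle of the plate. The tall tube is at (318,288), the plain pipe at (345,257), the short tube at (278,222) and the bar at (251,254). The grey pendant is at (453,293). Look-alikes are the blue tube at (403,265) and the red pendants at (446,232) and (522,280).

Top view: flanged pipe (350,227), tall tube (318,197), plain pipe (308,235), short tube (379,252), bar (390,213) and grey pendant (214,235). The red pendants are at (160,270) and (232,297), and the blue tube is at (258,243).

Next I take close crops of both views.

```bash
python3 - <<'E'
import cv2,numpy as np
a=cv2.imread('pics/top0.png');b=cv2.imread('pics/scene0.png')
def up(i,x,y,w,h,k): return cv2.resize(i[y:y+h,x:x+w],None,fx=k,fy=k,interpolation=cv2.INTER_CUBIC)
# top plate x280-420,y170-270 ; scene plate x220-380,y200-330
o=np.zeros((600,800,3),np.uint8)
p=up(a,280,170,130,100,3);o[:300,:390]=p
p=up(b,230,205,133,100,3);o[:300,400:799]=p
p=up(a,195,205,60,60,5);o[300:600,:300]=p
p=up(b,425,265,60,60,5);o[300:600,400:700]=p
cv2.imwrite('pics/crops.png',o)
E
```

```text
(no output)
```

View pics/crops.png

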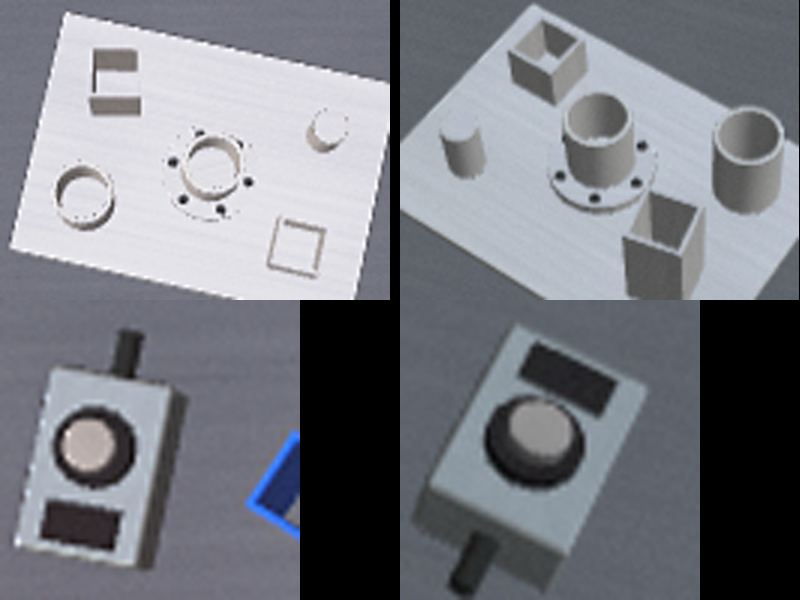

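Crops agree: the flanged pipe is the middle one with bolt holes round its foot, and the tall tube is the upper-left one in the top view. The round button sits on the grey box.

```bash
python3 - <<'E'
from h import *
t,s=grab('top'),grab('scene')
T=lambda u,v:(280+u/3,170+v/3); S=lambda u,v:(230+(u-400)/3,205+v/3)
P={'flanged':(T(213,166),S(598,128)),'tall':(T(115,73),S(667,225)),'plain':(T(85,194),S(748,136)),'short':(T(297,247),S(547,42)),'bar':(T(328,122),S(461,127)),
'button':((212.6,234),(453.4,290.6))}
for k,(a,b) in P.items():
    p,e=tri(t,a,s,b); print(k,p.round(4),round(e,4))
st=sense(); M=R.from_quat(st['tool_rot']).as_matrix(); print(M.round(3)); print(np.round(read_camera('wrist')['T_tool_cam'],3).tolist())
E
```

```text
flanged [ 0.5384 -0.0649  0.0692] 0.0013
tall [0.626  0.0288 0.0991] 0.0046
plain [0.5127 0.0603 0.0826] 0.0036
short [ 0.4587 -0.1456  0.0582] 0.0013
bar [ 0.5776 -0.1768  0.0708] 0.0039
button [0.5252 0.3394 0.0626] 0.0028
[[-0.904  0.428 -0.   ]
 [ 0.428  0.904 -0.001]
 [-0.    -0.001 -1.   ]]
[[-0.0, -0.967, -0.255, 0.069], [1.0, -0.0, -0.001, 0.001], [0.001, -0.255, 0.967, -0.142], [0.0, 0.0, 0.0, 1.0]]
```

Request:
play_rows:
  plan:
    - {"offset": [-0.94,-0.82,-0.07],"dr": [0,0,0],"claw": 0}
    - {"offset": [-0.94,-0.82,-0.07],"dr": [0,0,0],"claw": 0}
    - {"offset": [-0.94,-0.82,-0.07],"dr": [0,0,0],"claw": 0}
    - {"offset": [-0.94,-0.82,-0.07],"dr": [0,0,0],"claw": 0}
    - {"offset": [-0.94,-0.82,-0.07],"dr": [0,0,0],"claw": 0}
    - {"offset": [-0.94,-0.82,-0.07],"dr": [0,0,0],"claw": 0}
    - {"offset": [-0.94,-0.82,-0.07],"dr": [0,0,0],"claw": 0}
    - {"offset": [-0.94,-0.82,-0.07],"dr": [0,0,0],"claw": 0}
    - {"offset": [-0.94,-0.82,-0.07],"dr": [0,0,0],"claw": 0}
    - {"offset": [-0.94,-0.82,-0.07],"dr": [0,0,0],"claw": 0}

```text
t: 1.08
position: [0.3924, 0.2777, 0.259]
tool_rot: [0.219, 0.976, 0.0, 0.0]
contact_force: [-0.3, -0.3, -0.4]
grip_width: 0.0244
grip_force: 0.0
```

Request:
play_rows:
  plan:
    - {"offset": [-0.94,-0.82,-0.07],"dr": [0,0,0],"claw": 0}
    - {"offset": [-0.94,-0.82,-0.07],"dr": [0,0,0],"claw": 0}
    - {"offset": [-0.94,-0.82,-0.07],"dr": [0,0,0],"claw": 0}
    - {"offset": [-0.94,-0.82,-0.07],"dr": [0,0,0],"claw": 0}
    - {"offset": [-0.94,-0.82,-0.07],"dr": [0,0,0],"claw": 0}
    - {"offset": [-0.94,-0.82,-0.07],"dr": [0,0,0],"claw": 0}
    - {"offset": [-0.94,-0.82,-0.07],"dr": [0,0,0],"claw": 0}
    - {"offset": [-0.5,-0.4,0],"dr": [0,0,0],"claw": 0}
    - {"offset": [0,0,0],"dr": [0,0,0],"claw": 0}
    - {"offset": [0,0,0],"dr": [0,0,0],"claw": 0}

```text
t: 1.92
position: [0.4864, 0.0643, 0.271]
tool_rot: [0.22, 0.975, 0.0, -0.0]
contact_force: [-1.0, 0.1, -0.1]
grip_width: 0.0006
grip_force: 0.0
```

```bash
python3 - <<'E'
from h import *
c=grab('wrist','w1.png'); np.savez('w1.npz',mtx=c['mtx'],D=c['D'],T=c['T'])
s=sense();print(s['t'],s['position'],s['tool_rot'],s['grip_width'],np.round(s['dq'],3))
def proj(p):
    T=np.linalg.inv(c['T']); return cv2.projectPoints(np.array([p]),cv2.Rodrigues(T[:3,:3])[0],T[:3,3],np.array(c['mtx']),np.array(c['D']))[0].ravel().round(0)
print(proj((.538,-.065,.09)),proj((.626,.029,.11)))
E
```

```text
1.9667 [0.48607035 0.065373   0.27095005] [ 2.19103716e-01  9.75701524e-01  1.34178218e-04 -2.80326896e-04] 0.00016887006632074734 [-0.018 -0.002 -0.016  0.003  0.001  0.    -0.001]
[211. 329.] [343. 379.]
```

View pics/w1.png

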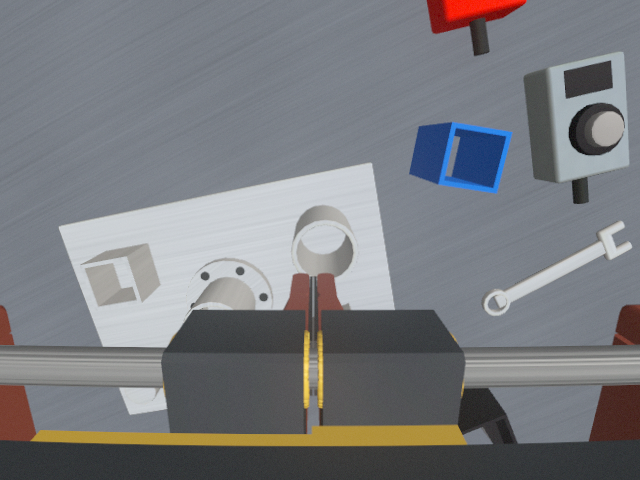

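The gripper hides most of the plate in this wrist view; only the plain pipe (323,245), the foot of the flanged pipe (232,285) and the button (606,128) show. I'll go further along tool −x for two clear views.

Request:
play_rows:
  plan:
    - {"offset": [-0.91,-0.3,-0.04],"dr": [0,0,0],"claw": 0}
    - {"offset": [-0.91,-0.3,-0.04],"dr": [0,0,0],"claw": 0}
    - {"offset": [-0.91,-0.3,-0.04],"dr": [0,0,0],"claw": 0}
    - {"offset": [-0.91,-0.3,-0.04],"dr": [0,0,0],"claw": 0}
    - {"offset": [-0.91,-0.3,-0.04],"dr": [0,0,0],"claw": 0}
    - {"offset": [-0.91,-0.3,-0.04],"dr": [0,0,0],"claw": 0}
    - {"offset": [-0.91,-0.3,-0.04],"dr": [0,0,0],"claw": 0}
    - {"offset": [-0.91,-0.3,-0.04],"dr": [0,0,0],"claw": 0}
    - {"offset": [-0.91,-0.3,-0.04],"dr": [0,0,0],"claw": 0}
    - {"offset": [-0.91,-0.3,-0.04],"dr": [0,0,0],"claw": 0}

```text
t: 2.8
position: [0.6608, -0.0985, 0.2807]
tool_rot: [0.218, 0.976, 0.001, -0.0]
contact_force: [0.3, 0.0, 0.8]
grip_width: 0.0005
grip_force: 0.0
```

Request:
play_rows:
  plan:
    - {"offset": [0,0,0],"dr": [0,0,0],"claw": 0}
    - {"offset": [0,0,0],"dr": [0,0,0],"claw": 0}
    - {"offset": [0,0,0],"dr": [0,0,0],"claw": 0}

```text
t: 3.05
position: [0.6596, -0.0982, 0.2805]
tool_rot: [0.218, 0.976, 0.0, -0.001]
contact_force: [-0.3, 0.4, 0.3]
grip_width: 0.0
grip_force: 0.0
```

```bash
python3 - <<'E'
from h import *
c=grab('wrist','w2.png'); np.savez('w2.npz',mtx=c['mtx'],D=c['D'],T=c['T'])
s=sense();print(s['t'],s['position'])
E
```

```text
3.1 [ 0.65953024 -0.0981422   0.28078029]
```

Request:
play_rows:
  plan:
    - {"offset": [-0.24,0.89,0],"dr": [0,0,0],"claw": 0}
    - {"offset": [-0.24,0.89,0],"dr": [0,0,0],"claw": 0}
    - {"offset": [-0.24,0.89,0],"dr": [0,0,0],"claw": 0}
    - {"offset": [-0.24,0.89,0],"dr": [0,0,0],"claw": 0}
    - {"offset": [0,0,0],"dr": [0,0,0],"claw": 0}
    - {"offset": [0,0,0],"dr": [0,0,0],"claw": 0}
    - {"offset": [0,0,0],"dr": [0,0,0],"claw": 0}

```text
t: 3.68
position: [0.719, -0.0297, 0.2812]
tool_rot: [0.219, 0.976, -0.0, -0.0]
contact_force: [0.4, -0.5, 0.7]
grip_width: 0.0003
grip_force: 0.0
```

```bash
python3 - <<'E'
from h import *
c=grab('wrist','w3.png'); np.savez('w3.npz',mtx=c['mtx'],D=c['D'],T=c['T'])
s=sense();print(s['t'],s['position'],s['tool_rot'])
E
```

```text
3.7333 [ 0.71897273 -0.0305723   0.28143867] [ 2.19284574e-01  9.75660928e-01 -1.67132409e-04 -1.85217686e-05]
```

View pics/w2.png

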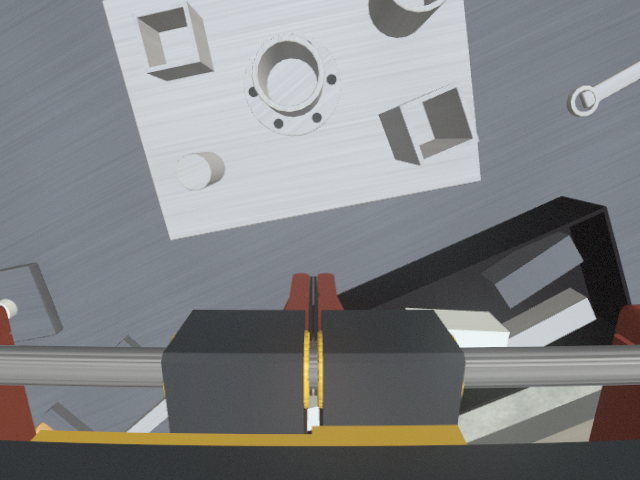

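View pics/w3.png

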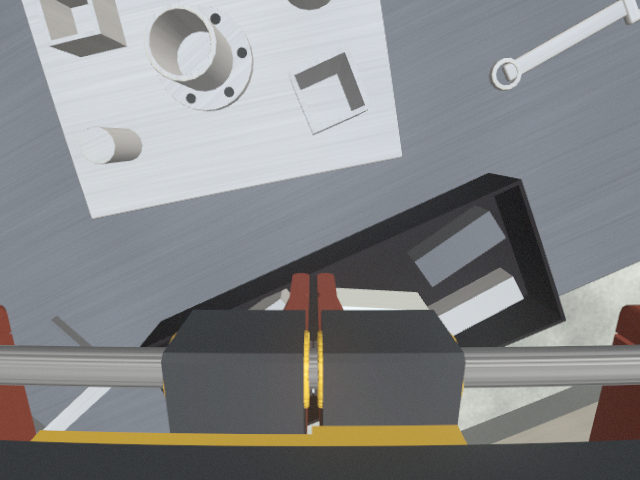

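w2: flanged mouth is centred near (288,74) and the tall tube mouth near (438,124). w3: flanged mouth near (183,44) and tall mouth near (329,92). Now triangulate these.

```bash
python3 - <<'E'
from h import *
a,b,w1=np.load('w2.npz'),np.load('w3.npz'),np.load('w1.npz')
for n,p,q,z in (('fl',(288,74),(183,44),.09),('tall',(438,124),(329,92),.11),('bar',(195,171),(98,145),.07)):
    x,e=tri(a,p,b,q); print(n,x.round(4),round(e,4),onz(a,p,z).round(4),onz(b,q,z).round(4))
# tall corners
for p,q in zip([(405,104),(460,88),(475,138),(420,165)],[(290,76),(345,53),(367,104),(313,134)]):
    x,e=tri(a,p,b,q);print(x.round(4),round(e,4))
t,s=grab('top'),grab('scene')
for n,q in (('top',(212.6,234)),('scene',(453.4,290.6))):
    c={'top':t,'scene':s}[n]; x,e=tri(w1,(606,128),c,q);print('btn',n,x.round(4),round(e,4),onz(c,q,.06).round(4))
print(onz(w1,(606,128),.06).round(4))
print('fl top',onz(t,(351,225.3),.09).round(4),'tall',onz(t,(318.3,194.3),.11).round(4))
E
```

```text
fl [ 0.5399 -0.0642  0.078 ] 0.0004 [ 0.5418 -0.0642  0.09  ] [ 0.5441 -0.0621  0.09  ]
tall [0.6291 0.0275 0.1052] 0.0009 [0.6283 0.0263 0.11  ] [0.6299 0.0268 0.11  ]
bar [ 0.5768 -0.1771  0.0713] 0.0008 [ 0.5764 -0.1773  0.07  ] [ 0.5767 -0.1781  0.07  ]
[0.6052 0.006  0.113 ] 0.0047
[0.6103 0.0486 0.117 ] 0.0008
[0.6507 0.0497 0.1099] 0.0005
[0.6529 0.0023 0.1063] 0.0005
btn top [0.5258 0.3373 0.0645] 0.0013 [0.5258 0.3386 0.06  ]
btn scene [0.5263 0.3396 0.0632] 0.0029 [0.5232 0.3411 0.06  ]
[0.5277 0.3402 0.06  ]
fl top [ 0.5358 -0.0643  0.09  ] tall [0.6245 0.0266 0.11  ]
```

The flanged top reads 1–2 cm low against its nominal 90 mm, so I take a magnified look at the rims to pick them better.

```bash
python3 - <<'E'
import cv2,numpy as np
a=cv2.imread('pics/w2.png');b=cv2.imread('pics/w3.png')
def up(i,x,y,w,h,k): return cv2.resize(i[y:y+h,x:x+w],None,fx=k,fy=k,interpolation=cv2.INTER_CUBIC)
o=np.zeros((600,800,3),np.uint8)
o[:300,:400]=up(a,230,30,133,100,3)[:300,:][:,:399][:, :399].copy() if 0 else cv2.resize(up(a,230,30,100,75,4),(400,300))
o[:300,400:]=up(b,130,0,100,75,4)+0
o[300:,:400]=up(a,380,85,100,75,4) if 0 else up(a,380,85,100,75,4)
o[300:,400:]=up(b,280,50,100,75,4)
o=cv2.convertScaleAbs(o.astype(np.float32),alpha=2.2,beta=-300*1.0) if 0 else cv2.LUT(o,np.clip((np.arange(256)/255.)**2.5*320,0,255).astype(np.uint8))
for g in range(0,800,80): cv2.line(o,(g,0),(g,6),(0,0,255),1)
cv2.imwrite('pics/crops2.png',o)
E
```

```text
(no output)
```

View pics/crops2.png

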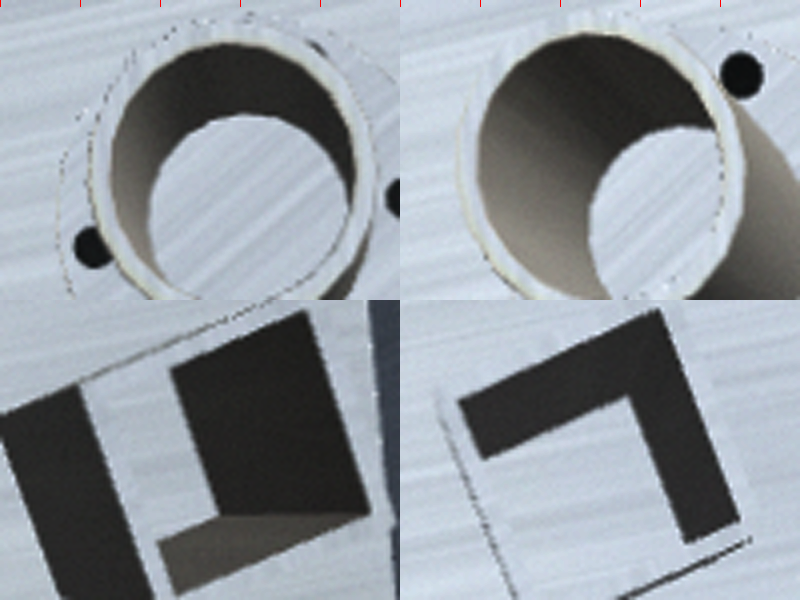

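Refined mouth centres from the inner rims are w2 flanged (288,71.8), tall (439.8,123.4); w3 flanged (180.3,39), tall (329.8,90.3).

```bash
python3 - <<'E'
from h import *
a,b=np.load('w2.npz'),np.load('w3.npz')
for n,p,q,z in (('fl',(288,71.8),(180.3,39),.09),('tall',(439.8,123.4),(329.8,90.3),.11)):
    x,e=tri(a,p,b,q); print(n,x.round(4),round(e,4),onz(a,p,z).round(4),onz(b,q,z).round(4))
s=sense();M=R.from_quat(s['tool_rot']).as_matrix()
for t in ((.54,-.064,.2),(.54,-.064,.129),):
    print((M.T@(np.array(t)-s['position'])/.025).round(2))
E
```

```text
fl [ 0.5394 -0.0631  0.0872] 0.0011 [ 0.5403 -0.0635  0.09  ] [ 0.5399 -0.0622  0.09  ]
tall [0.6288 0.0281 0.1086] 0.0004 [0.6285 0.0278 0.11  ] [0.629  0.0278 0.11  ]
[ 5.91 -4.26  3.26]
[ 5.91 -4.26  6.1 ]
```

Request:
play_rows:
  plan:
    - {"offset": [0.847,-0.603,0],"dr": [0,0,0],"claw": 0}
    - {"offset": [0.847,-0.603,0],"dr": [0,0,0],"claw": 0}
    - {"offset": [0.847,-0.603,0],"dr": [0,0,0],"claw": 0}
    - {"offset": [0.847,-0.603,0],"dr": [0,0,0],"claw": 0}
    - {"offset": [0.847,-0.603,0],"dr": [0,0,0],"claw": 0}
    - {"offset": [0.847,-0.603,0],"dr": [0,0,0],"claw": 0}
    - {"offset": [0.847,-0.603,0],"dr": [0,0,0],"claw": 0}
    - {"offset": [0,0,1],"dr": [0,0,0],"claw": 0}
    - {"offset": [0,0,1],"dr": [0,0,0],"claw": 0}
    - {"offset": [0,0,1],"dr": [0,0,0],"claw": 0}

```text
t: 4.67
position: [0.5402, -0.0629, 0.2066]
tool_rot: [0.22, 0.976, 0.001, 0.001]
contact_force: [0.3, 0.3, 0.1]
grip_width: 0.0004
grip_force: 0.0
```

Request:
play_rows:
  plan:
    - {"offset": [0,0,0.8],"dr": [0,0,0],"claw": 0}
    - {"offset": [0,0,0.8],"dr": [0,0,0],"claw": 0}
    - {"offset": [0,0,0.8],"dr": [0,0,0],"claw": 0}
    - {"offset": [0,0,0.4],"dr": [0,0,0],"claw": 0}
    - {"offset": [0,0,0.2],"dr": [0,0,0],"claw": 0}
    - {"offset": [0,0,0],"dr": [0,0,0],"claw": 0}
    - {"offset": [0,0,0],"dr": [0,0,0],"claw": 0}

```text
t: 5.25
position: [0.541, -0.0625, 0.1319]
tool_rot: [0.219, 0.976, 0.0, 0.0]
contact_force: [-0.2, 0.6, -0.4]
grip_width: 0.0002
grip_force: 0.0
```

Request:
play_rows:
  plan:
    - {"offset": [0.04,-0.03,0.1],"dr": [0,0,0],"claw": 0}
    - {"offset": [0,0,0],"dr": [0,0,0],"claw": 0}
    - {"offset": [0,0,0],"dr": [0,0,0],"claw": 0}
    - {"offset": [0,0,0],"dr": [0,0,0],"claw": 0}
    - {"offset": [0,0,0],"dr": [0,0,0],"claw": 0}
    - {"offset": [0,0,0],"dr": [0,0,0],"claw": 0}
    - {"offset": [0,0,0],"dr": [0,0,0],"claw": 0}
    - {"offset": [0,0,0],"dr": [0,0,0],"claw": 0}
    - {"offset": [0,0,0],"dr": [0,0,0],"claw": 0}
    - {"offset": [0,0,0],"dr": [0,0,0],"claw": 0}

```text
t: 6.08
position: [0.5394, -0.0624, 0.1285]
tool_rot: [0.219, 0.976, -0.0, -0.0]
contact_force: [-0.0, 0.2, -0.5]
grip_width: 0.0006
grip_force: 0.0
```

```bash
python3 - <<'E'
from h import *
c=grab('scene')['pixels'];t=grab('top')['pixels']
o=np.hstack([cv2.resize(c[190:340,210:360],(400,400),interpolation=2),cv2.resize(t[160:280,280:400],(400,400),interpolation=2)])
cv2.imwrite('pics/p1.png',o)
s=sense();print(s['t'],s['position'])
E
```

```text
6.1833 [ 0.5394266  -0.06238321  0.12857027]
```

View pics/p1.png

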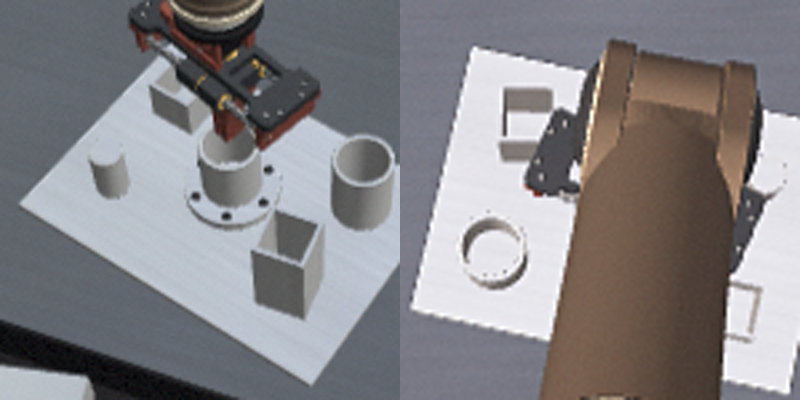

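Request:
play_rows:
  plan:
    - {"offset": [0,0,0],"dr": [0,0,0],"claw": 0}
    - {"offset": [0,0,0],"dr": [0,0,0],"claw": 0}
    - {"offset": [0,0,0],"dr": [0,0,0],"claw": 0}
    - {"offset": [0,0,0],"dr": [0,0,0],"claw": 0}
    - {"offset": [0,0,0],"dr": [0,0,0],"claw": 0}
    - {"offset": [0,0,0],"dr": [0,0,0],"claw": 0}
    - {"offset": [0,0,0],"dr": [0,0,0],"claw": 0}
    - {"offset": [0,0,0],"dr": [0,0,0],"claw": 0}
    - {"offset": [0,0,0],"dr": [0,0,0],"claw": 0}
    - {"offset": [0,0,0],"dr": [0,0,0],"claw": 0}

```text
t: 7.02
position: [0.5394, -0.0624, 0.1286]
tool_rot: [0.219, 0.976, 0.0, -0.0]
contact_force: [-0.4, 0.2, -0.7]
grip_width: 0.0007
grip_force: 0.0
```

Request:
play_rows:
  plan:
    - {"offset": [0,0,0],"dr": [0,0,0],"claw": 0}
    - {"offset": [0,0,0],"dr": [0,0,0],"claw": 0}
    - {"offset": [0,0,0],"dr": [0,0,0],"claw": 0}
    - {"offset": [0,0,0],"dr": [0,0,0],"claw": 0}
    - {"offset": [0,0,0],"dr": [0,0,0],"claw": 0}
    - {"offset": [0,0,0],"dr": [0,0,0],"claw": 0}
    - {"offset": [0,0,0],"dr": [0,0,0],"claw": 0}
    - {"offset": [0,0,0],"dr": [0,0,0],"claw": 0}
    - {"offset": [0,0,0],"dr": [0,0,0],"claw": 0}
    - {"offset": [0,0,0],"dr": [0,0,0],"claw": 0}

```text
t: 7.85
position: [0.5394, -0.0624, 0.1286]
tool_rot: [0.219, 0.976, 0.0, -0.0]
contact_force: [0.3, -0.2, -0.0]
grip_width: 0.0004
grip_force: 0.0
```

Request:
play_rows:
  plan:
    - {"offset": [0,0,0],"dr": [0,0,0],"claw": 0}
    - {"offset": [0,0,0],"dr": [0,0,0],"claw": 0}
    - {"offset": [0,0,0],"dr": [0,0,0],"claw": 0}
    - {"offset": [0,0,0],"dr": [0,0,0],"claw": 0}

```text
t: 8.18
position: [0.5394, -0.0624, 0.1286]
tool_rot: [0.219, 0.976, 0.0, 0.0]
contact_force: [0.1, -0.2, -0.1]
grip_width: 0.0001
grip_force: 0.0
```

Fingertips stand just over the flanged pipe's mouth at left-crop (230,145), with nothing touched, and were held about 2.8 s. On to the tall tube.

Request:
play_rows:
  plan:
    - {"offset": [0,0,-1],"dr": [0,0,0],"claw": 0}
    - {"offset": [0,0,-1],"dr": [0,0,0],"claw": 0}
    - {"offset": [0,0,-1.0],"dr": [0,0,0],"claw": 0}
    - {"offset": [-0.333,0.958,-0.2],"dr": [0,0,0],"claw": 0}
    - {"offset": [-0.333,0.958,0],"dr": [0,0,0],"claw": 0}
    - {"offset": [-0.333,0.958,0],"dr": [0,0,0],"claw": 0}
    - {"offset": [-0.333,0.958,0],"dr": [0,0,0],"claw": 0}
    - {"offset": [-0.333,0.958,0],"dr": [0,0,0],"claw": 0}
    - {"offset": [0,0,0.8],"dr": [0,0,0],"claw": 0}
    - {"offset": [0,0,0.8],"dr": [0,0,0],"claw": 0}

```text
t: 9.02
position: [0.6298, 0.03, 0.1686]
tool_rot: [0.218, 0.976, 0.001, 0.001]
contact_force: [-0.5, -0.4, -0.7]
grip_width: 0.0007
grip_force: 0.0
```

Request:
play_rows:
  plan:
    - {"offset": [0,0,0.5],"dr": [0,0,0],"claw": 0}
    - {"offset": [0,0,0.24],"dr": [0,0,0],"claw": 0}
    - {"offset": [0,0,0],"dr": [0,0,0],"claw": 0}
    - {"offset": [0,0,0],"dr": [0,0,0],"claw": 0}
    - {"offset": [0,0,0],"dr": [0,0,0],"claw": 0}

```text
t: 9.43
position: [0.6288, 0.0278, 0.1512]
tool_rot: [0.219, 0.976, 0.0, 0.001]
contact_force: [-0.2, -0.3, -0.4]
grip_width: 0.0004
grip_force: 0.0
```

Request:
play_rows:
  plan:
    - {"offset": [0,0,0.1],"dr": [0,0,0],"claw": 0}
    - {"offset": [0,0,0],"dr": [0,0,0],"claw": 0}
    - {"offset": [0,0,0],"dr": [0,0,0],"claw": 0}
    - {"offset": [0,0,0],"dr": [0,0,0],"claw": 0}
    - {"offset": [0,0,0],"dr": [0,0,0],"claw": 0}
    - {"offset": [0,0,0],"dr": [0,0,0],"claw": 0}
    - {"offset": [0,0,0],"dr": [0,0,0],"claw": 0}
    - {"offset": [0,0,0],"dr": [0,0,0],"claw": 0}
    - {"offset": [0,0,0],"dr": [0,0,0],"claw": 0}
    - {"offset": [0,0,0],"dr": [0,0,0],"claw": 0}

```text
t: 10.27
position: [0.6282, 0.028, 0.1476]
tool_rot: [0.219, 0.976, -0.0, -0.0]
contact_force: [0.6, -0.2, -0.6]
grip_width: 0.0003
grip_force: 0.0
```

```bash
python3 - <<'E'
from h import *
c=grab('scene')['pixels']
cv2.imwrite('pics/p2.png',cv2.resize(c[190:340,210:360],(400,400),interpolation=2))
s=sense();print(s['t'],s['position'])
M=R.from_quat(s['tool_rot']).as_matrix();print((M.T@(np.array([.526,.3395,.15])-s['position'])/.025).round(2))
E
```

```text
10.3167 [0.6282438  0.02807944 0.14756893]
[ 9.02  9.51 -0.1 ]
```

View pics/p2.png

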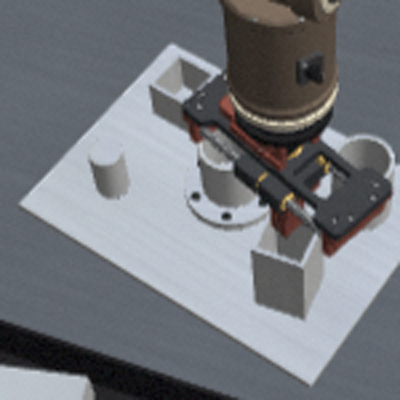

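Request:
play_rows:
  plan:
    - {"offset": [0,0,0],"dr": [0,0,0],"claw": 0}
    - {"offset": [0,0,0],"dr": [0,0,0],"claw": 0}
    - {"offset": [0,0,0],"dr": [0,0,0],"claw": 0}
    - {"offset": [0,0,0],"dr": [0,0,0],"claw": 0}
    - {"offset": [0,0,0],"dr": [0,0,0],"claw": 0}
    - {"offset": [0,0,0],"dr": [0,0,0],"claw": 0}
    - {"offset": [0,0,0],"dr": [0,0,0],"claw": 0}
    - {"offset": [0,0,0],"dr": [0,0,0],"claw": 0}
    - {"offset": [0,0,0],"dr": [0,0,0],"claw": 0}
    - {"offset": [0,0,0],"dr": [0,0,0],"claw": 0}

```text
t: 11.15
position: [0.6283, 0.0281, 0.1476]
tool_rot: [0.219, 0.976, 0.0, 0.0]
contact_force: [0.6, 0.0, 0.0]
grip_width: 0.0004
grip_force: 0.0
```

Request:
play_rows:
  plan:
    - {"offset": [0,0,0],"dr": [0,0,0],"claw": 0}
    - {"offset": [0,0,0],"dr": [0,0,0],"claw": 0}
    - {"offset": [0,0,0],"dr": [0,0,0],"claw": 0}
    - {"offset": [0,0,0],"dr": [0,0,0],"claw": 0}
    - {"offset": [0,0,0],"dr": [0,0,0],"claw": 0}
    - {"offset": [0,0,0],"dr": [0,0,0],"claw": 0}
    - {"offset": [0,0,0],"dr": [0,0,0],"claw": 0}
    - {"offset": [0,0,0],"dr": [0,0,0],"claw": 0}
    - {"offset": [0,0,0],"dr": [0,0,0],"claw": 0}
    - {"offset": [0,0,0],"dr": [0,0,0],"claw": 0}

```text
t: 11.98
position: [0.6282, 0.028, 0.1476]
tool_rot: [0.219, 0.976, 0.0, 0.0]
contact_force: [0.3, -1.1, 0.7]
grip_width: 0.0003
grip_force: 0.0
```

Request:
play_rows:
  plan:
    - {"offset": [0,0,0],"dr": [0,0,0],"claw": 0}
    - {"offset": [0,0,0],"dr": [0,0,0],"claw": 0}
    - {"offset": [0,0,0],"dr": [0,0,0],"claw": 0}
    - {"offset": [0,0,0],"dr": [0,0,0],"claw": 0}

```text
t: 12.32
position: [0.6283, 0.0281, 0.1476]
tool_rot: [0.219, 0.976, 0.0, 0.0]
contact_force: [0.9, -0.2, -0.5]
grip_width: 0.0004
grip_force: 0.0
```

Fingertips stood above the tall tube's mouth at crop (287,235) and were held about 2.8 s. Now the button; first I check the spray can's clearance, since the gripper goes down next to it.

```bash
python3 - <<'E'
from h import *
t,s=grab('top'),grab('scene')
print('can top',onz(t,(148,188),.19).round(3),onz(s,(526,331),.19).round(3))
E
```

```text
can top [0.638 0.479 0.19 ] [0.648 0.482 0.19 ]
```

Request:
play_rows:
  plan:
    - {"offset": [0,0,-1],"dr": [0,0,0],"claw": 0}
    - {"offset": [0,0,-1],"dr": [0,0,0],"claw": 0}
    - {"offset": [0,0,-1],"dr": [0,0,0],"claw": 0}
    - {"offset": [0,0,-1],"dr": [0,0,0],"claw": 0}

```text
t: 12.75
position: [0.6281, 0.028, 0.2487]
tool_rot: [0.219, 0.976, -0.0, -0.0]
contact_force: [1.0, -0.0, -0.4]
grip_width: 0.0004
grip_force: 0.0
```

Request:
play_rows:
  plan:
    - {"offset": [0.9,0.95,0],"dr": [0,0,0],"claw": 0}
    - {"offset": [0.9,0.95,0],"dr": [0,0,0],"claw": 0}
    - {"offset": [0.9,0.95,0],"dr": [0,0,0],"claw": 0}
    - {"offset": [0.9,0.95,0],"dr": [0,0,0],"claw": 0}
    - {"offset": [0.9,0.95,0],"dr": [0,0,0],"claw": 0}
    - {"offset": [0.9,0.95,0],"dr": [0,0,0],"claw": 0}
    - {"offset": [0.9,0.95,0],"dr": [0,0,0],"claw": 0}
    - {"offset": [0.9,0.95,0],"dr": [0,0,0],"claw": 0}
    - {"offset": [0.9,0.95,0],"dr": [0,0,0],"claw": 0}
    - {"offset": [0.9,0.95,0],"dr": [0,0,0],"claw": 0}

```text
t: 13.58
position: [0.5257, 0.3404, 0.2478]
tool_rot: [0.219, 0.976, 0.0, 0.0]
contact_force: [0.8, -0.2, 0.2]
grip_width: 0.0004
grip_force: 0.0
```

Request:
play_rows:
  plan:
    - {"offset": [0,0,0],"dr": [0,0,0],"claw": 0}
    - {"offset": [0,0,0],"dr": [0,0,0],"claw": 0}

```text
t: 13.75
position: [0.525, 0.3414, 0.2472]
tool_rot: [0.217, 0.976, 0.0, -0.0]
contact_force: [0.5, -0.8, -0.1]
grip_width: 0.0005
grip_force: 0.0
```

The can stays about 55 mm clear of the gripper body, so I descend.

Request:
play_rows:
  plan:
    - {"offset": [-0.02,-0.08,1],"dr": [0,0,0],"claw": 0}
    - {"offset": [0,0,1],"dr": [0,0,0],"claw": 0}
    - {"offset": [0,0,1],"dr": [0,0,0],"claw": 0}
    - {"offset": [0,0,1],"dr": [0,0,0],"claw": 0}
    - {"offset": [0,0,1],"dr": [0,0,0],"claw": 0}
    - {"offset": [0,0,0.6],"dr": [0,0,0],"claw": 0}
    - {"offset": [0,0,0.3],"dr": [0,0,0],"claw": 0}
    - {"offset": [0,0,0],"dr": [0,0,0],"claw": 0}
    - {"offset": [0,0,0],"dr": [0,0,0],"claw": 0}

```text
t: 14.5
position: [0.5268, 0.3361, 0.1006]
tool_rot: [0.22, 0.976, -0.0, 0.0]
contact_force: [0.9, 1.0, 0.5]
grip_width: 0.0005
grip_force: 0.0
```

Request:
play_rows:
  plan:
    - {"offset": [0,0,0.12],"dr": [0,0,0],"claw": 0}
    - {"offset": [0,0,0.12],"dr": [0,0,0],"claw": 0}
    - {"offset": [0,0,0.12],"dr": [0,0,0],"claw": 0}
    - {"offset": [0,0,0],"dr": [0,0,0],"claw": 0}
    - {"offset": [0,0,0],"dr": [0,0,0],"claw": 0}

```text
t: 14.92
position: [0.526, 0.337, 0.0912]
tool_rot: [0.219, 0.976, 0.0, 0.0]
contact_force: [0.8, 0.0, -0.1]
grip_width: 0.0004
grip_force: 0.0
```

Request:
play_rows:
  plan:
    - {"offset": [0.02,0.08,0.1],"dr": [0,0,0],"claw": 0}
    - {"offset": [0,0,0.1],"dr": [0,0,0],"claw": 0}
    - {"offset": [0,0,0.1],"dr": [0,0,0],"claw": 0}
    - {"offset": [0,0,0],"dr": [0,0,0],"claw": 0}
    - {"offset": [0,0,0],"dr": [0,0,0],"claw": 0}

```text
t: 15.33
position: [0.5265, 0.3395, 0.0838]
tool_rot: [0.219, 0.976, 0.0, 0.0]
contact_force: [-0.3, 1.3, 3.1]
grip_width: 0.0006
grip_force: 1.4
```

Request:
play_rows:
  plan:
    - {"offset": [0,0,0.08],"dr": [0,0,0],"claw": 0}
    - {"offset": [0,0,0],"dr": [0,0,0],"claw": 0}
    - {"offset": [0,0,0],"dr": [0,0,0],"claw": 0}

```text
t: 15.58
position: [0.5265, 0.3395, 0.0819]
tool_rot: [0.219, 0.976, 0.0, 0.0]
contact_force: [0.5, 1.4, 4.3]
grip_width: 0.0007
grip_force: 1.9
```

Contact; the spring force is rising. Push on to the end stop.

Request:
play_rows:
  plan:
    - {"offset": [0,0,0.08],"dr": [0,0,0],"claw": 0}
    - {"offset": [0,0,0.04],"dr": [0,0,0],"claw": 0}
    - {"offset": [0,0,0],"dr": [0,0,0],"claw": 0}

```text
t: 15.83
position: [0.5266, 0.3395, 0.08]
tool_rot: [0.219, 0.976, 0.001, 0.0]
contact_force: [-2.2, 0.5, 14.0]
grip_width: 0.0005
grip_force: 6.9
```

Request:
play_rows:
  plan:
    - {"offset": [0,0,0.06],"dr": [0,0,0],"claw": 0}
    - {"offset": [0,0,0],"dr": [0,0,0],"claw": 0}

```text
t: 16.0
position: [0.5267, 0.3396, 0.0798]
tool_rot: [0.219, 0.976, 0.001, 0.0]
contact_force: [-7.3, -1.0, 23.8]
grip_width: 0.0006
grip_force: 12.0
```

The force jumps with no further travel, so the button is fully in. Retract straight up.

Request:
play_rows:
  plan:
    - {"offset": [0,0,-0.3],"dr": [0,0,0],"claw": 0}
    - {"offset": [0,0,-0.5],"dr": [0,0,0],"claw": 0}
    - {"offset": [0,0,-1],"dr": [0,0,0],"claw": 0}
    - {"offset": [0,0,-1],"dr": [0,0,0],"claw": 0}
    - {"offset": [0,0,-1],"dr": [0,0,0],"claw": 0}
    - {"offset": [0,0,-1],"dr": [0,0,0],"claw": 0}
    - {"offset": [0,0,0],"dr": [0,0,0],"claw": 0}
    - {"offset": [0,0,0],"dr": [0,0,0],"claw": 0}
    - {"offset": [0,0,0],"dr": [0,0,0],"claw": 0}
    - {"offset": [0,0,0],"dr": [0,0,0],"claw": 0}

```text
t: 16.83
position: [0.5256, 0.3383, 0.1956]
tool_rot: [0.219, 0.976, -0.001, -0.001]
contact_force: [-0.3, 0.6, -0.3]
grip_width: 0.0003
grip_force: 0.0
```

```bash
python3 - <<'E'
from h import *
grab('scene','end.png')
s=sense();print(s['t'],s['position'],s['contact_force'])
E
```

```text
16.8833 [0.52566516 0.33837275 0.19559819] [ 0.38800131 -0.03473333 -0.37245379]
```

View pics/end.png

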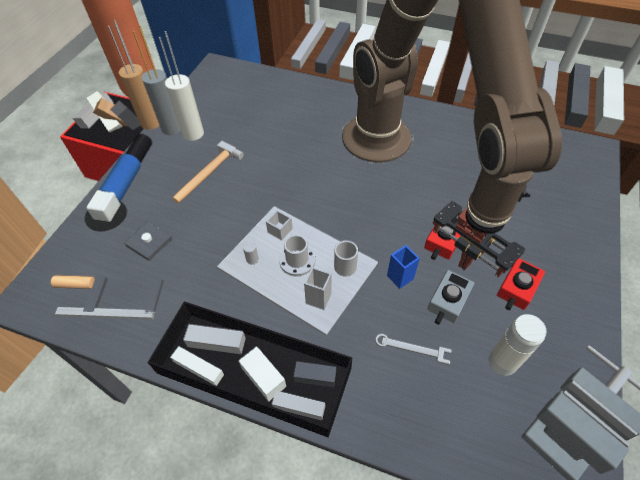

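Everything stands where it did: the pieces around (300,260), and the grey button free at (453,290) with the gripper clear above it.

```bash
python3 -c "
from bench import *
print(hand_in())"
```

```text
the job is handed in; nothing more can be done
None
```

The job is handed in: I pointed at the flanged pipe and then the taller square tube for about 2.8 s each, pressed the grey pendant's button until it would go no further and released it, and the final picture shows nothing else moved.

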